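# Stand the screened module on edge in the test stand

## Robot

A 6-joint arm with a two-finger parallel gripper is mounted at the origin on a cart in front of the work surface, level with it; the furniture and walls round the work are solid. World frame = base frame: x ahead of the robot, y to its left, z up, the work surface at z = 0. Lengths are in mm, angles in rad, forces in N, time in s.
With the tool pointing down it reaches from about 300 to 775 mm from the base axis. Payload 14.6 kg.
Tool frame: the origin (TCP) lies on the centre line of the jaws, within the pads' length; the fingertips stand 19 mm ahead of it and the grasp point (between the pads) is the TCP (bot.tip_reach is the distance from the TCP to the fingertips, in mm); z points along the fingers, y is the line along which they close (so a half turn about z gives the same grasp; the last joint's range is limited). The gripper opens to 85 mm and grips with 20 to 120 N. Pads are 22 mm wide; open, the fingers measure 114 mm over their backs; the gripper's body (76 mm by 85 mm) begins 54 mm behind the grasp point. The pads swing forward as they close: fully open they stand 13 mm farther back than shut.
Start: joints at [-1.226, 0.3, 1.521, -0, 1.321, -0.067], TCP at [220.135, -504.014, 250.281] pointing down, gripper open.
Joint ranges: [-3.03, 3.03], [-0.79, 2.21], [0.23, 2.52], [-1.04, 4.18], [0, 3.07], [-2.55, 2.55]. Speed limits (rad/s): [2.22, 2.22, 2.57, 3.14, 3.14, 3.14].

## Interface

Orientations are given as a unit quaternion [w, x, y, z].
In Python, from rig import bot gives the robot as it stands. Calls block until the motion is done:
- bot.move_to(position, orientation): joint-space move of the TCP to a pose.
- bot.servo_line(position, attitude=None, speed=150, until_force=None): straight line of the TCP; attitude=None keeps the orientation; speed is the mean speed in mm/s. With until_force (N) it stops when the force on the tool has changed by that much, and returns True; else False.
- bot.move_joints(angles): joint-space move.
- bot.move_gripper(opening, grip_force=None): finger opening in mm; grip_force is the grip in N (None keeps the last); returns when the fingers have stopped.
- bot.dwell(seconds).
- bot.ik(position, orientation): joint angles nearest the present ones, or None.
- bot.read_state(): the state.
- bot.read_camera(name): name is "scene" or "top" or "wrist"; returns a dict with "image" (480x640x3 uint8, blue, green, red), "depth" (480x640 float32, mm along the optical axis (not along the pixel's ray), 0 where there is no reading), "fovy" (degrees; the focal length in pixels is half the picture's height over the tangent of half this angle, whatever the lens; pixels are square), "cx", "cy" (the principal point, pixels), "eye" and "attitude" of the camera in the world; the wrist camera has in their place "mount" (4x4, takes a point from camera to tool coordinates, whose origin is the TCP and whose axes are the flange's). Camera axes: x right, y down, z forward; pixel columns grow to the right and rows downward; lengths in mm; the calibration is good to about 2 mm. The wrist camera is an equidistant fisheye: a pixel r from the principal point sees the ray r / f radians off the axis. A picture is of the moment at which its call begins: read the wrist's pose just before it.
A pose or a line that the arm cannot do raises bot.MotionError and nothing moves.
- bot.finish_job(): hands the job in; it is judged then, once.
The state is a dict: "clock": time; "joint_positions": joint angles; "qvel": joint speeds; "effort": joint torques, N m; "ee_pos": TCP position; "tool_rot": TCP orientation; "ft_force": force on the tool from outside, world axes, zero at the start; "moment": the same for the moment, N m; "grip_width": finger opening in mm; "grip_force": force on a finger pad.
Only numpy, scipy, OpenCV 4.12 (cv2) and the standard library are available. Lean on these libraries where they do the work, as an engineer would, in place of code of your own. Each camera call takes 0.05 s, during which the arm holds its last target. There are 200 camera calls.

## Task

Tip up the flat metal module that lies on the test stand so that it stands upright on its long thin edge with its connectors pointing up, lid flat against the stand's back plate, and slide it along the plate until its end rests against the tall end stop. Tip it gently, without letting it flip over or drop off the stand, and leave the things around it where they are.

Things in the scene. Friction and masses are not known exactly. Their poses are not given: they have to be found in the camera images.
- stand: Fixed aluminium test stand, its front (-x side) facing the robot's left. Origin on the bench; its x points to the robot's right, its y away from the robot. Deck top at z = 45 mm, 12 mm thick, x = -31 (front edge) to 60 mm, y = -122 to 122 mm, on two 12 mm legs at y = -90 and +90 mm, open in front. Upright back plate as long as the deck: front face at x = 60 mm, 8 mm thick, top at z = 125 mm.
- end_stop: Fixed tall dark steel block at one end of the stand (nearer or farther end, it varies) and parallel to it: 55 (x) x 12 (y) x 120 mm high, 4 mm screw heads on top. Origin: centre of its underside, at x = 30, y = +128 or -128 mm in the stand's frame, so its inner face lies at y = +122 or -122 mm; the module's end must rest against that face.
- low_end: Fixed low dark steel block at the other end of the stand, 55 x 12 x 40 mm, its top 5 mm below the deck; nothing rests against it. Origin: centre of its underside.
- module_center (a point): Centre of the loose module, an aluminium box 120 (its x) x 150 (its y) x 28 mm (its z), 0.4 to 0.8 kg. It starts flat on the deck, about square to the stand, far edge 5 to 17 mm short of the back plate, front edge (-x side) overhanging the deck's front. Screwed grey lid on top (+z). When done its x axis points down, its z axis at the back plate, its centre is 105 mm above the bench.
- module_edge (a point): Middle of the module's lower front edge (60 mm from its centre towards its -x, 14 mm under the centre). It starts 45 mm above the bench, hanging 34 to 46 mm out in front of the deck, with nothing beneath. Four brass connectors, 7 mm across, stick 11 mm out of this side at y = -62, -45, +45, +62 mm; the 80 mm between the inner two is clear. This edge ends on top.
- tape_center (a point): Roll of amber tape lying flat, 80 mm across, 20 mm high, point at its centre. Bystander, loose: leave alone.
- jar_center (a point): Screw jar, 46 mm across, 54 mm high, point at its centre. Bystander, loose: leave alone.
Not all that is in view belongs to the job. There is more than one size of the end_stop; the job needs the smaller.

How it is judged:
By the outcome, as a careful person would: the job done as asked, in the order asked, and still so for the second after the job is handed in, with the robot touching nothing.
It also fails if it takes over 58 s, if anything falls off the work surface, if the arm or the gripper's body presses on something with over 40 N, if the wrist force passes 120 N, or if a joint passes its speed limit or range.

## Working session

There is one attempt and no reset: what is moved stays moved. The work goes in short steps, each a Python script; the robot and the scene stay as the last script left them, time stands still between calls to the robot, and variables do not carry over. Pictures are saved under pics/ and viewed, at most 10 in all, crops included, and the job is handed in when it is done.

```bash
mkdir -p pics && ls && cat > h.py <<'E'
import numpy as np, cv2
from rig import bot
from scipy.spatial.transform import Rotation as R
def rot(q): return R.from_quat([q[1],q[2],q[3],q[0]]).as_matrix()
def quat(M):
    q=R.from_matrix(M).as_quat(); return [q[3],q[0],q[1],q[2]]
def cloud(c):
    d=c["depth"]; f=240/np.tan(np.radians(c["fovy"])/2)
    v,u=np.mgrid[0:480,0:640]
    P=np.dstack([(u-c["cx"])/f*d,(v-c["cy"])/f*d,d])
    a=np.array(c["attitude"]); M=rot(a) if a.size==4 else a
    W=P@M.T+np.array(c["eye"]); W[d<=0]=np.nan
    return W
E
python3 - <<'E'
from h import *
import pickle
for n in("scene","top"):
    c=bot.read_camera(n); cv2.imwrite(f"pics/{n}.png",c["image"]); pickle.dump(c,open(n+".pkl","wb"))
    print(n,{k:v for k,v in c.items() if k not in("image","depth")})
print(bot.read_state())
E
```

```text
pics
scene {'fovy': 50.22729513339701, 'cx': 319.83799592585365, 'cy': 242.2085742139061, 'eye': array([ 19.19865372, 477.11586396, 762.40692648]), 'attitude': array([ 0.16535289, -0.45602084,  0.82085262, -0.30150354])}
top {'fovy': 46.53562963843266, 'cx': 321.0579575247834, 'cy': 238.26305991815815, 'eye': array([ 403.08244775,  143.31922829, 1184.07508278]), 'attitude': array([ 0.04139477, -0.70504153,  0.70765628, -0.02062788])}
{'clock': 0.1, 'joint_positions': array([-1.22560237e+00,  3.00422226e-01,  1.52148765e+00, -2.87966853e-05,
        1.32073053e+00, -6.66261124e-02]), 'qvel': array([ 0.00040676, -0.00203419, -0.00312968, -0.00095817, -0.00076301,
        0.0002641 ]), 'effort': array([ 4.77015910e-04, -5.44386506e+01, -3.62369800e+01, -3.98917763e-06,
        3.06173177e-03, -1.86564300e-06]), 'ee_pos': array([ 220.06850689, -503.85168311,  249.78764373]), 'tool_rot': array([-5.16868132e-04,  9.78874461e-01,  2.04461523e-01, -8.65456417e-05]), 'ft_force': array([-0.20151469,  0.53434988,  0.82114068]), 'moment': array([-0.01981314, -0.05111905, -0.00376931]), 'grip_force': 0.0, 'grip_width': 85.33985902351424}
```

View pics/scene.png

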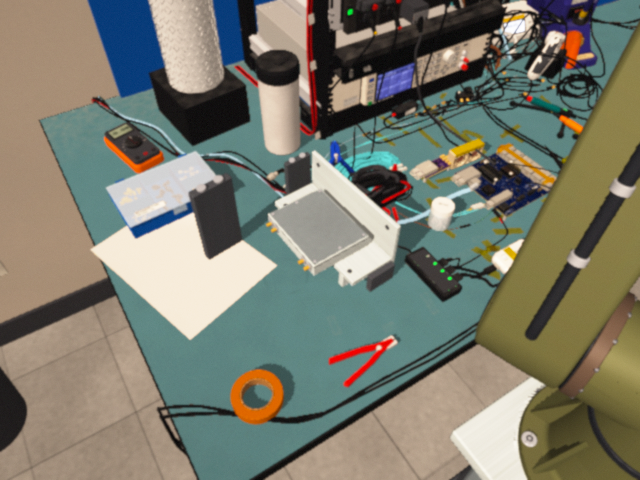

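View pics/top.png

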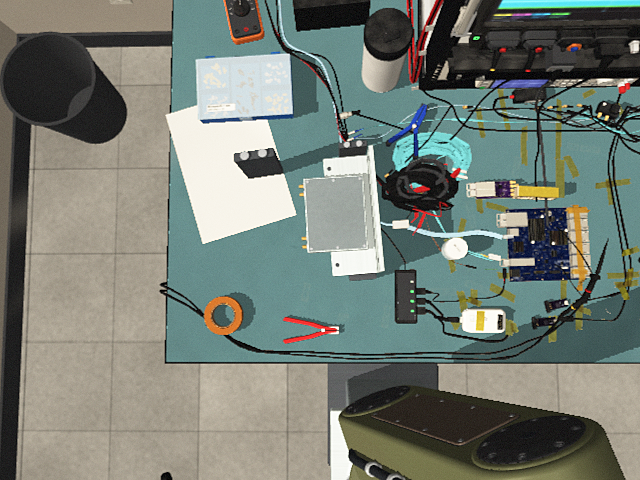

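The scene view shows the module (320,230) lying on the stand with its brass connectors to the left. The small end stop is at the far end (298,170), the low block is at the near end (380,275), and a larger loose decoy block stands at (215,215). The top view agrees: plate at x≈362–380, module at (335,215), end stop at (355,148), tape at (223,316), jar at (455,247).

```bash
python3 - <<'E'
from h import *
import pickle
c=pickle.load(open("top.pkl","rb")); W=cloud(c); Z=W[...,2]
v,u=np.mgrid[0:480,0:640]
roi=(u>285)&(u<392)&(v>130)&(v<290)
print("bench z",np.nanmedian(Z[300:340,370:390]),np.nanmedian(Z[330:350,180:200]))
def rect(m,name):
    m=cv2.morphologyEx(m.astype(np.uint8),cv2.MORPH_OPEN,np.ones((3,3)))
    n,l,s,_=cv2.connectedComponentsWithStats(m)
    i=1+np.argmax(s[1:,4]); k=l==i
    P=W[k][:,:2].astype(np.float32); r=cv2.minAreaRect(P)
    print(name,k.sum(),"z",np.nanmedian(Z[k]).round(1),"rect",np.round(r[0],1),np.round(r[1],1),round(r[2],2)); return r
b=lambda lo,hi: roi&(Z>lo)&(Z<hi)
rect(b(64,82),"module lid"); rect(b(118,132)&(u>360)&(v>143),"plate top")
rect(b(38,52),"deck"); rect(b(112,130)&(v<158)&(u<368),"endstop top")
# scene
c2=pickle.load(open("scene.pkl","rb")); W2=cloud(c2)
W=W2;Z=W[...,2];roi=(u>235)&(u<410)&(v>140)&(v<295)
rect(b(66,80),"module lid(scene)"); rect(b(119,131),"plate top(scene)")
hsv=cv2.cvtColor(c2["image"],cv2.COLOR_BGR2HSV)
W=cloud(c);Z=W[...,2]
for n,(a,b_,e,f) in dict(tape=(195,250,290,345),jar=(435,475,230,268),decoy=(228,290,140,185),pliers=(280,345,310,348),hub=(390,425,262,325),cyl=(355,415,5,95)).items():
    k=(u>a)&(u<b_)&(v>e)&(v<f)&(Z>10); P=W[k]; print(n,np.nanpercentile(P,[3,97],axis=0).round())
E
```

```text
bench z 0.4232621397711682 0.14569328865331954
module lid 4437 z 73.8 rect [551.  147.3] [150.5 121.6] 3.16
plate top 561 z 125.0 rect [556.4  68.1] [242.8   8.4] 4.62
deck 2443 z 45.4 rect [546.1 116.5] [256.6  91.1] 4.67
endstop top 190 z 120.8 rect [679.5 112.3] [12.6 54.7] 4.2
module lid(scene) 4198 z 72.8 rect [551.5 148.4] [152.5 122.5] 2.8
plate top(scene) 563 z 123.7 rect [556.   70.2] [244.5  10.9] 4.59
tape [[309. 345.  13.]
 [381. 418.  23.]]
jar [[ 461. -137.   11.]
 [ 516.  -76.   57.]]
decoy [[637. 260.  18.]
 [658. 332. 174.]]
pliers [[292. 145.  10.]
 [340. 251.  15.]]
hub [[333. -33.  13.]
 [436.  24.  26.]]
cyl [[821.   9.  19.]
 [977.  92. 219.]]
```

```bash
cat >> h.py <<'E'
YS,YM=np.radians(4.6),np.radians(3.0)
S0=np.array([551.2,132.4,0])
def Rz(a): return R.from_euler('z',a).as_matrix()
def Ry(a): return R.from_euler('y',a).as_matrix()
def SM(y): return Rz(y-np.pi/2)          # stand/module axes in world (columns)
def stand(p): return S0+SM(YS)@np.array(p,float)
# tool in module frame: flat grip, heading psi about module z, s=+-1 roll choice
def toolM(psi,s):
    z=np.array([np.cos(psi),np.sin(psi),0]); y=np.array([0,0,s]); return np.column_stack([np.cross(y,z),y,z])
PX0=44.8
def modpose(th,yaw,xlid=57.5,z0=46.0,dy=1.2,off=0.0):
    """module centre & axes with rear lower edge as pivot"""
    px=min(PX0,xlid-28*np.sin(th))
    M=SM(yaw)@Ry(th)
    piv=stand([px,dy,z0])
    return piv-M@np.array([60,0,-14.]),M
def tcp(th,yaw,psi,s,depth=15,**k):
    c,M=modpose(th,yaw,**k)
    T=M@toolM(psi,s)
    return c+M@np.array([-60+depth,0,0.]),T
E
python3 - <<'E'
from h import *
print("tip",bot.tip_reach)
for s in(1,-1):
  for d in range(-60,61,15):
    psi=np.radians(d); out=[]
    p,T=tcp(0,YM,psi,s)
    for back in(110,50,0):
        q=bot.ik(p-T[:,2]*back,quat(T)); out.append(None if q is None else np.round(q,2).tolist())
    for th in(45,90):
        p2,T2=tcp(np.radians(th),YS,psi,s); q=bot.ik(p2,quat(T2)); out.append(None if q is None else np.round(q,2).tolist())
    print(s,d,*out,sep=" | ")
print(p)
E
```

```text
tip 19.0
1 | -60 | None | None | None | [0.28, 1.1, 0.84, -0.25, 2.38, 2.18] | [0.09, 0.98, 0.95, 0.01, 2.26, 1.58]
1 | -45 | None | [0.45, 1.52, 0.37, -0.91, 2.64, 2.3] | [0.43, 1.36, 0.71, -0.74, 2.51, 2.51] | [0.34, 1.0, 0.96, -0.38, 2.17, 2.12] | [0.09, 0.84, 1.09, 0.01, 2.0, 1.58]
1 | -30 | None | [0.53, 1.41, 0.61, -0.98, 2.43, 2.3] | [0.49, 1.29, 0.85, -0.91, 2.33, 2.42] | [0.39, 0.88, 1.11, -0.48, 1.93, 2.12] | [0.09, 0.7, 1.24, 0.01, 1.72, 1.58]
1 | -15 | None | None | [0.56, 1.22, 1.02, -1.04, 2.15, 2.4] | [0.44, 0.77, 1.28, -0.59, 1.68, 2.15] | [0.09, 0.56, 1.42, 0.0, 1.43, 1.58]
1 | 0 | None | None | None | [0.48, 0.66, 1.45, -0.72, 1.44, 2.22] | [0.09, 0.43, 1.59, -0.0, 1.12, 1.58]
1 | 15 | None | None | None | [0.51, 0.57, 1.62, -0.9, 1.2, 2.34] | [0.1, 0.32, 1.76, -0.01, 0.8, 1.59]
1 | 30 | None | None | None | None | [0.1, 0.24, 1.93, -0.02, 0.45, 1.6]
1 | 45 | None | None | None | None | [0.1, 0.22, 2.07, -0.19, 0.07, 1.78]
1 | 60 | None | None | None | None | [0.1, 0.26, 2.18, 3.2, 0.34, -1.61]
-1 | -60 | None | None | [0.36, 1.4, 0.62, -0.47, 2.64, -0.42] | [0.28, 
[... 350 characters left out ...]
.39, 0.88, 1.11, -0.48, 1.93, -1.02] | [0.09, 0.7, 1.24, 0.01, 1.72, -1.56]
-1 | -15 | None | None | [0.56, 1.22, 1.02, -1.04, 2.15, -0.75] | [0.44, 0.77, 1.28, -0.59, 1.68, -0.99] | [0.09, 0.56, 1.42, 0.0, 1.43, -1.56]
-1 | 0 | None | None | None | [0.48, 0.66, 1.45, -0.72, 1.44, -0.92] | [0.09, 0.43, 1.59, -0.0, 1.12, -1.56]
-1 | 15 | None | None | None | [0.51, 0.57, 1.62, -0.9, 1.2, -0.8] | [0.1, 0.32, 1.76, -0.01, 0.8, -1.55]
-1 | 30 | None | None | None | None | [0.1, 0.24, 1.93, -0.02, 0.45, -1.54]
-1 | 45 | None | None | None | None | [0.1, 0.22, 2.07, -0.19, 0.07, -1.36]
-1 | 60 | None | None | None | None | [0.1, 0.26, 2.18, 3.2, 0.34, 1.53]
[550.49377106 192.6966461   60.        ]
```

```bash
python3 - <<'E'
from h import *
s=-1
for d in(-15,0,10):
  for ph in(15,20,25,30,35,40):
    psi=np.radians(d); f=np.radians(ph)
    T=SM(YM)@Ry(f)@toolM(psi,s)
    F=modpose(0,YM,z0=45)[0]-SM(YM)[:,0]*60
    p=F+8*T[:,2]+3*(SM(YM)@Ry(f))[:,2]
    o=[]
    for back in(0,60,100):
        q=bot.ik(p-T[:,2]*back,quat(T)); o.append(None if q is None else np.round(q,2).tolist())
    p2,T2=tcp(f,YM,psi,s); q=bot.ik(p2,quat(T2)); o.append(None if q is None else np.round(q,2).tolist())
    print(d,ph,p.round(),*o,sep=" | ")
E
```

```text
-15 | 15 | [548. 199.  60.] | [0.56, 1.12, 1.07, -0.86, 1.99, -0.77] | [0.61, 1.19, 0.88, -0.86, 2.1, -0.83] | [0.64, 1.25, 0.73, -0.88, 2.18, -0.89] | [0.54, 1.06, 1.1, -0.88, 1.99, -0.79]
-15 | 20 | [548. 199.  59.] | [0.55, 1.08, 1.09, -0.81, 1.94, -0.78] | [0.6, 1.14, 0.91, -0.8, 2.05, -0.84] | [0.63, 1.2, 0.77, -0.82, 2.13, -0.89] | [0.53, 1.01, 1.13, -0.83, 1.94, -0.81]
-15 | 25 | [548. 199.  58.] | [0.54, 1.05, 1.11, -0.75, 1.88, -0.79] | [0.59, 1.1, 0.94, -0.75, 2.0, -0.85] | [0.62, 1.15, 0.81, -0.75, 2.08, -0.89] | [0.51, 0.96, 1.16, -0.78, 1.89, -0.84]
-15 | 30 | [548. 199.  58.] | [0.53, 1.01, 1.14, -0.7, 1.82, -0.81] | [0.58, 1.05, 0.98, -0.69, 1.94, -0.86] | [0.61, 1.09, 0.85, -0.69, 2.03, -0.9] | [0.49, 0.91, 1.19, -0.73, 1.84, -0.87]
-15 | 35 | [548. 200.  57.] | [0.52, 0.98, 1.16, -0.65, 1.77, -0.84] | [0.56, 1.01, 1.01, -0.63, 1.89, -0.88] | [0.59, 1.04, 0.89, -0.63, 1.97, -0.91] | [0.48, 0.87, 1.21, -0.68, 1.79, -0.9]
-15 | 40 | [548. 200.  56.] | [0.5, 0.95, 1.18, -0.59, 1.71, -0.86] | [0.55, 0.97, 1.04, -0.58, 1.83, -0.9] | [0.57, 1.0, 0.93, -0.58, 1.92, -0.92] | 
[... 1430 characters left out ...]
54, -0.69] | [0.69, 0.91, 1.32, -0.96, 1.63, -0.72] | [0.74, 0.91, 1.26, -0.94, 1.69, -0.74] | [0.59, 0.81, 1.45, -1.03, 1.54, -0.73]
10 | 30 | [552. 199.  58.] | [0.6, 0.87, 1.42, -0.96, 1.47, -0.69] | [0.68, 0.86, 1.35, -0.92, 1.57, -0.72] | [0.72, 0.86, 1.29, -0.89, 1.63, -0.74] | [0.57, 0.76, 1.48, -0.98, 1.48, -0.75]
10 | 35 | [552. 200.  57.] | [0.59, 0.84, 1.44, -0.92, 1.4, -0.7] | [0.66, 0.82, 1.38, -0.87, 1.5, -0.73] | [0.71, 0.81, 1.32, -0.84, 1.57, -0.75] | [0.55, 0.71, 1.5, -0.93, 1.42, -0.78]
10 | 40 | [552. 200.  56.] | [0.57, 0.8, 1.46, -0.87, 1.34, -0.71] | [0.64, 0.77, 1.41, -0.82, 1.44, -0.74] | [0.69, 0.76, 1.36, -0.79, 1.51, -0.76] | [0.52, 0.66, 1.52, -0.88, 1.36, -0.81]
```

```bash
cat >> h.py <<'E'
def ready(ph=20,a=8,b=3):
    f=np.radians(ph); A=SM(YM)@Ry(f); T=A@toolM(0,-1)
    F=modpose(0,YM,z0=45)[0]-SM(YM)[:,0]*60
    return F+a*T[:,2]+b*A[:,2],T
def st(): 
    s=bot.read_state(); print("t",round(s["clock"],1),"p",s["ee_pos"].round(1),"F",np.round(s["ft_force"],1),"g",round(s["grip_width"],1),round(s["grip_force"],1))
E
python3 - <<'E'
from h import *
p,T=ready(); q=quat(T)
bot.move_joints([0.6,0.3,1.521,0,1.321,-0.067]); st()
up=p-100*T[:,2]+np.array([0,0,100]); bot.move_to(up,q); st()
bot.move_gripper(58); bot.servo_line(p-80*T[:,2]); st()
for n in("scene","top"): cv2.imwrite(f"pics/{n}2.png",bot.read_camera(n)["image"][100:340,180:500])
a=cv2.imread("pics/scene2.png");b=cv2.imread("pics/top2.png")
cv2.imwrite("pics/both2.png",cv2.resize(np.hstack([a,b]),(800,300)))
E
```

```text
t 3.1 p [432.6 339.6 250.2] F [ 0.4 -0.7  0.1] g 85.2 0.0
t 4.1 p [545.4 292.7 193.8] F [-0.  -0.7 -0. ] g 85.4 0.0
t 5.3 p [546.5 274.6  87.4] F [-0.   0.   0.5] g 57.9 0.0
```

View pics/both2.png

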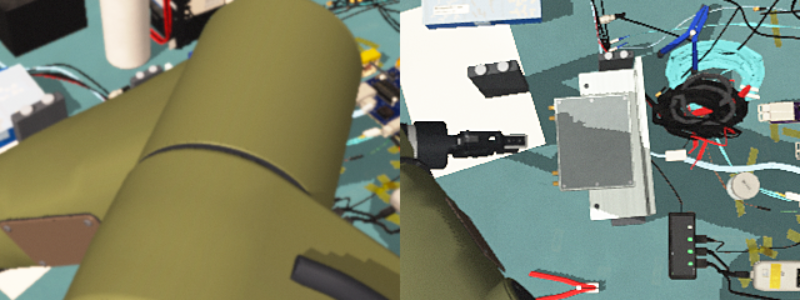

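The scene camera is blocked by the arm. The top view (right half) shows the gripper at (490,140), lined up with the gap between the inner connectors and clear of the decoy at (495,78). Next I insert the jaws and lift.

```bash
python3 - <<'E'
from h import *
p,T=ready()
hit=bot.servo_line(p,speed=60,until_force=8); print(hit); st()
if not hit:
    f=np.radians(20); p2,T2=tcp(f,YM,0,-1,depth=15,z0=45)
    print(bot.servo_line(p2,quat(T2),speed=30,until_force=25)); st()
    c=bot.read_camera("top"); cv2.imwrite("pics/top3.png",cv2.resize(c["image"][130:290,240:440],(800,640))[:600])
E
```

```text
False
t 6.9 p [550.2 199.4  59.2] F [ 0.3  0.  -0.3] g 57.7 0.0
False
t 8.4 p [551.  181.7  93.9] F [-1.3  4.5 -2.9] g 57.8 2.1
```

View pics/top3.png

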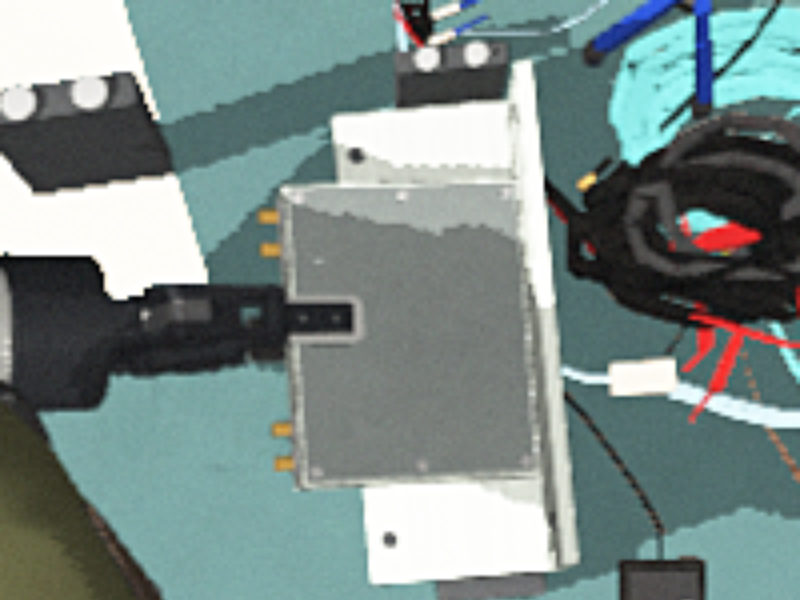

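The top view shows the front edge lifted. The upper finger reaches about 34 mm over the lid, centred between the connectors, and the rear edge is close to the plate. Next I close the jaws and measure the module in the grip.

```bash
cat >> h.py <<'E'
def lid():
    """lid in stand coords from top depth: plane tilt, extreme edges"""
    c=bot.read_camera("top"); W=cloud(c)
    v,u=np.mgrid[0:480,0:640]
    L=(W-S0)@SM(YS); hsv=cv2.cvtColor(c["image"],cv2.COLOR_BGR2HSV)
    k=(abs(L[...,1])<115)&(L[...,0]>-110)&(L[...,0]<57)&(L[...,2]>58)&(hsv[...,2]>75)&(hsv[...,1]<70)
    k=cv2.morphologyEx(k.astype(np.uint8),cv2.MORPH_OPEN,np.ones((3,3)))>0
    P=L[k]; P=P[np.isfinite(P).all(1)]
    for _ in range(3):
        A=np.c_[P[:,:2],np.ones(len(P))]; w=np.linalg.lstsq(A,P[:,2],rcond=None)[0]; P=P[abs(A@w-P[:,2])<4]
    n=np.array([-w[0],-w[1],1]); n/=np.linalg.norm(n)
    r=cv2.minAreaRect(P[:,:2].astype(np.float32))
    print("lid n",len(P),"tilt",np.degrees(np.arctan2(n[0],n[2])).round(2),"roll",np.degrees(np.arcsin(n[1])).round(2),"w",w.round(3),"rect",np.round(r[0],1),np.round(r[1],1),round(r[2],1),"pct",np.percentile(P,[1,99],axis=0).round(1).tolist())
E
python3 - <<'E'
from h import *
lid(); bot.move_gripper(20,grip_force=70); st(); lid()
p,T=tcp(np.radians(20),YM,0,-1,z0=45); print("tcp stand",(bot.read_state()["ee_pos"]-S0)@SM(YS))
E
```

```text
lid n 3190 tilt 12.2 roll -0.53 w [-2.1600e-01  1.0000e-02  8.5387e+01] rect [-0.   0.2] [150.1 116.4] 88.8 pct [[-54.4, -73.5, 72.2], [55.8, 72.7, 97.9]]
t 8.8 p [551.2 181.7  94.4] F [0.8 6.4 0.1] g 27.1 69.0
lid n 3786 tilt 18.97 roll -0.17 w [-3.4400e-01  3.0000e-03  9.3193e+01] rect [-0.8 -0.8] [115.7 150.4] 0.0 pct [[-52.7, -74.6, 72.6], [55.8, 72.3, 111.8]]
tcp stand [-49.13032      3.9748102   94.40268494]
```

```bash
cat >> h.py <<'E'
import json
def grip_save(th,rear_top,zc,yc):
    """module pose in stand coords assumed from measured rear top corner -> store tool in module frame"""
    s=bot.read_state(); A=SM(YS)@Ry(th)
    rt=stand([rear_top,yc,zc]); C=rt-A@np.array([60,0,14.])
    json.dump(dict(t=(A.T@(s["ee_pos"]-C)).tolist(),G=(A.T@rot(s["tool_rot"])).tolist()),open("g.json","w"))
    print("tcp in module",(A.T@(s["ee_pos"]-C)).round(1))
def carry(th,x_lid=58.5,z0=46.,y=-0.8):
    g=json.load(open("g.json")); A=SM(YS)@Ry(th)
    px=x_lid-28*np.sin(th)
    C=stand([px,y,z0])-A@np.array([60,0,-14.])
    return C+A@np.array(g["t"]),quat(A@np.array(g["G"]))
E
python3 - <<'E'
from h import *
th=np.radians(19.7)
grip_save(th,60,45+28*np.cos(th),-0.8)
for d in(20,30,40,50,60):
    p,q=carry(np.radians(d)); 
    print(d,bot.servo_line(p,q,speed=30,until_force=25)); st()
lid()
cv2.imwrite("pics/top4.png",cv2.resize(bot.read_camera("top")["image"][130:290,240:440],(800,640))[:600])
E
```

```text
tcp in module [-50.5   4.8  -1.1]
20 False
t 9.1 p [551.2 182.9  95.7] F [-0.6 -0.5 -6.5] g 26.9 69.0
30 False
t 9.9 p [551.4 177.3 112.1] F [ 0.6  0.  -6.9] g 26.7 69.2
40 False
t 10.6 p [552.1 168.5 126.6] F [-0.1 -0.5 -4.4] g 27.0 69.3
50 False
t 11.3 p [553.  156.8 138.6] F [-0.1 -0.1 -5.5] g 26.6 69.4
60 False
t 12.0 p [554.2 142.6 147.8] F [ 0.3 -0.7 -4.3] g 26.9 69.4
lid n 1055 tilt 56.04 roll -0.79 w [-1.48500e+00  2.50000e-02  1.54339e+02] rect [23. -1.] [149.7  65.2] 90.0 pct [[-7.1, -75.1, 75.7], [51.5, 71.9, 162.8]]
```

View pics/top4.png

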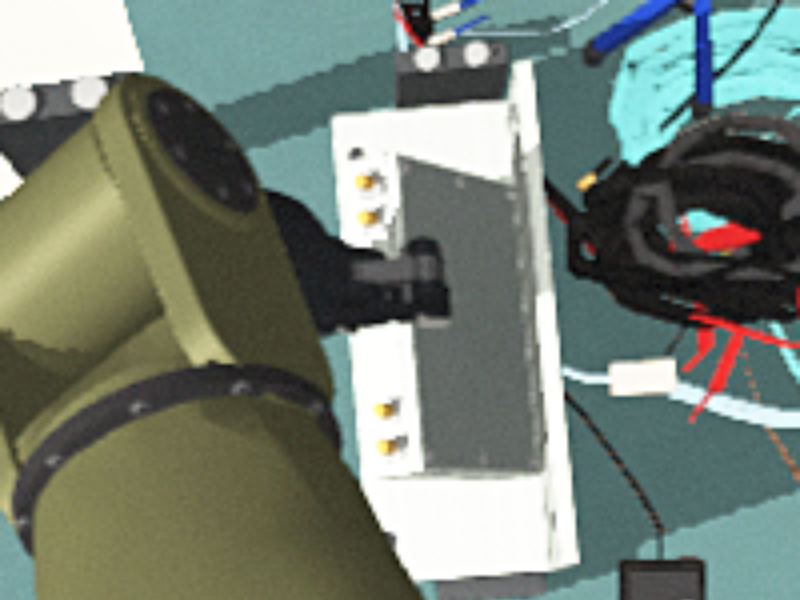

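Tilted about 58° and holding firmly: connectors are seen end-on at (370,200) and (385,425), and the rear edge is beside the plate. I continue to upright.

```bash
python3 - <<'E'
from h import *
for d in(70,80,90):
    p,q=carry(np.radians(d),x_lid=57.5)
    print(d,bot.servo_line(p,q,speed=30,until_force=25)); st()
p,q=carry(np.pi/2,x_lid=57.5,z0=41)
print("down",bot.servo_line(p,speed=8,until_force=6)); st()
sx=SM(YS)[:,0]; p0=bot.read_state()["ee_pos"]
print("plate",bot.servo_line(p0+8*sx,speed=8,until_force=6)); st()
print("moved",(bot.read_state()["ee_pos"]-p0)@SM(YS))
c=bot.read_camera("top"); W=cloud(c); L=(W-S0)@SM(YS)
k=(L[...,2]>155)&(L[...,2]<170)&(L[...,0]>15)&(L[...,0]<70)&(abs(L[...,1])<100)
for a,b in((-80,-40),(45,80)):
    P=L[k&(L[...,1]>a)&(L[...,1]<b)]; print(len(P),np.percentile(P,[3,50,97],axis=0).round(1).tolist() if len(P) else 0)
cv2.imwrite("pics/top5.png",cv2.resize(c["image"][130:290,240:440],(800,640))[:600])
E
```

```text
70 False
t 12.8 p [555.5 127.4 154. ] F [ 0.1 -0.4 -6. ] g 27.1 69.4
80 False
t 13.6 p [556.9 109.6 156.9] F [-0.3 -0.9 -5.7] g 27.1 69.4
90 False
t 14.4 p [558.5  90.7 156.4] F [ 0.3  0.6 -5.5] g 26.6 69.4
down True
t 14.6 p [558.8  90.8 156.1] F [ 0.6 -0.3  6. ] g 26.6 71.0
plate True
t 15.0 p [558.8  90.4 156.1] F [-0.2  1.8  4.9] g 27.2 70.6
moved [ 0.39637369  0.01311315 -0.00196558]
0 0
0 0
```

View pics/top5.png

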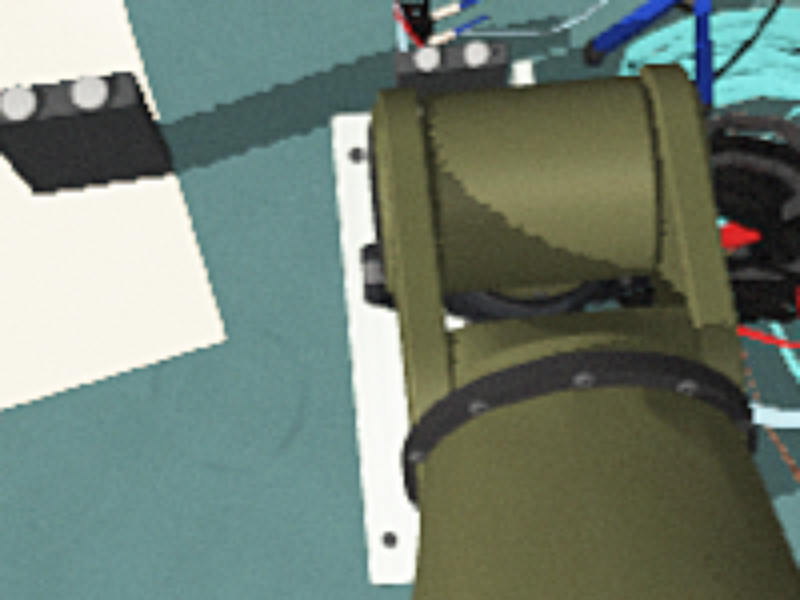

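The arm hides the module from the top camera, so I measure its front face from the scene camera.

```bash
cat >> h.py <<'E'
def face(save=None):
    c=bot.read_camera("scene"); L=(cloud(c)-S0)@SM(YS)
    k=(L[...,2]>52)&(L[...,2]<125)&(L[...,0]>10)&(L[...,0]<45)&(L[...,1]>-90)&(L[...,1]<121)
    P=L[k]; 
    for _ in range(4):
        A=np.c_[P[:,1:],np.ones(len(P))]; w=np.linalg.lstsq(A,P[:,0],rcond=None)[0]; P=P[abs(A@w-P[:,0])<3]
    print("face n",len(P),"yaw",np.degrees(w[0]).round(2),"lean(+=top to plate)",np.degrees(w[1]).round(2),"x@z60",(w@[0,60,1]).round(1),"x@z120",(w@[0,120,1]).round(1),"y",np.percentile(P[:,1],[.5,99.5]).round(1))
    k=(L[...,0]>52)&(L[...,0]<68)&(L[...,2]>65)&(L[...,2]<120)&(L[...,1]>-118)&(L[...,1]<-85); print("plate face x",len(L[k]),np.median(L[k][:,0]) if k.any() else None)
    if save: cv2.imwrite(save,cv2.resize(c["image"][120:320,220:440],(660,600)))
E
python3 - <<'E'
from h import *
face("pics/scene5.png")
E
```

```text
face n 1400 yaw 0.09 lean(+=top to plate) -0.31 x@z60 28.2 x@z120 27.9 y [-74.8  75.7]
plate face x 293 59.15963121489504
```

View pics/scene5.png

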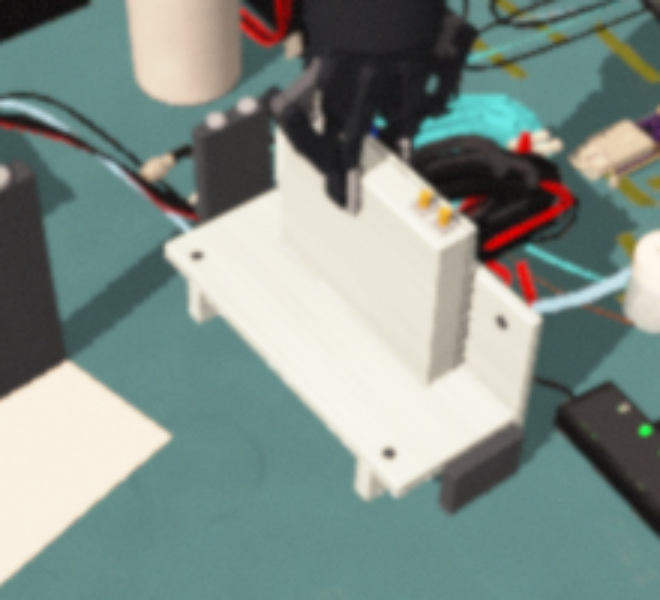

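The module stands upright and square (yaw 0.1°, lean 0.3°), about 3 mm off the plate. I press it to the plate, then slide it to the stop.

```bash
python3 - <<'E'
from h import *
sx,sy=SM(YS)[:,0],SM(YS)[:,1]
p0=bot.read_state()["ee_pos"].copy()
print("plate",bot.servo_line(p0+9*sx,speed=8,until_force=14)); st()
p1=bot.read_state()["ee_pos"]; print("moved",((p1-p0)@SM(YS)).round(2)); face()
# slide along the plate, small standoff to keep plate friction low
print("slide",bot.servo_line(p1+38*sy-0.3*sx,speed=35,until_force=25)); st()
p2=bot.read_state()["ee_pos"]
print("stop",bot.servo_line(p2+16*sy,speed=8,until_force=14)); st()
print("moved",((bot.read_state()["ee_pos"]-p1)@SM(YS)).round(2)); face()
E
```

```text
plate True
t 15.8 p [558.9  86.8 156.1] F [-0.2  1.6  4.9] g 27.2 71.0
moved [ 3.56 -0.14  0.05]
face n 1452 yaw -0.17 lean(+=top to plate) 0.06 x@z60 31.1 x@z120 31.2 y [-75.   75.1]
plate face x 303 59.11924729157012
slide True
t 16.2 p [560.9  87.2 156.1] F [-1.9 -0.1  5.4] g 27.0 71.6
stop True
t 16.8 p [561.4  87.3 156.2] F [-3.2 -0.1  4.2] g 26.8 71.2
moved [-0.33  2.48  0.09]
face n 1442 yaw 0.06 lean(+=top to plate) -0.04 x@z60 30.9 x@z120 30.9 y [-72.5  76. ]
plate face x 303 59.1016631114178
```

```bash
python3 - <<'E'
from h import *
sx,sy=SM(YS)[:,0],SM(YS)[:,1]; z=np.array([0,0,1.])
p=bot.read_state()["ee_pos"].copy()
bot.servo_line(p-0.5*sx+0.4*z,speed=8); bot.dwell(.2); st()
p=bot.read_state()["ee_pos"].copy()
for i in range(6):
    h=bot.servo_line(p+(i+1)*6*sy,speed=20,until_force=25); s=bot.read_state()
    print(h,((s["ee_pos"]-p)@SM(YS)).round(1),(s["ft_force"]@SM(YS)).round(1))
    if h: break
face()
E
```

```text
t 17.3 p [561.3  87.8 156.3] F [-0.4 -0.2 -3.9] g 26.9 70.0
True [-0.1  4.4 -0.1] [ 0.  -3.6  4. ]
face n 1451 yaw 0.03 lean(+=top to plate) -0.08 x@z60 30.4 x@z120 30.3 y [-68.6  82.2]
plate face x 302 59.158169991959845
```

```bash
python3 - <<'E'
from h import *
sx,sy=SM(YS)[:,0],SM(YS)[:,1]; z=np.array([0,0,1.])
p=bot.read_state()["ee_pos"].copy()
bot.servo_line(p+0.6*z,speed=8); bot.dwell(.2); st()
p=bot.read_state()["ee_pos"].copy()
for i in range(5):
    h=bot.servo_line(p+(i+1)*6*sy,speed=20,until_force=45); s=bot.read_state()
    print(h,((s["ee_pos"]-p)@SM(YS)).round(1),(s["ft_force"]@SM(YS)).round(1))
    if h: break
face("pics/scene6.png")
E
```

```text
t 18.1 p [565.5  88.2 156.6] F [-0.5  0.  -5.1] g 26.9 70.0
False [ 0.   6.1 -0. ] [-0.3 -1.  -3.4]
False [ 0.  12.1 -0.1] [-0.7  0.3 -2.5]
False [ 0.  18.1 -0.1] [ 0.6 -0.3 -2. ]
False [ 0.  24.1 -0.1] [ 0.8 -0.8 -0.9]
False [ 0.  30.1 -0.1] [ 0.1 -0.9 -1. ]
face n 1347 yaw -0.03 lean(+=top to plate) -0.19 x@z60 30.5 x@z120 30.3 y [-38.8 111.1]
plate face x 305 59.12529733837129
```

View pics/scene6.png

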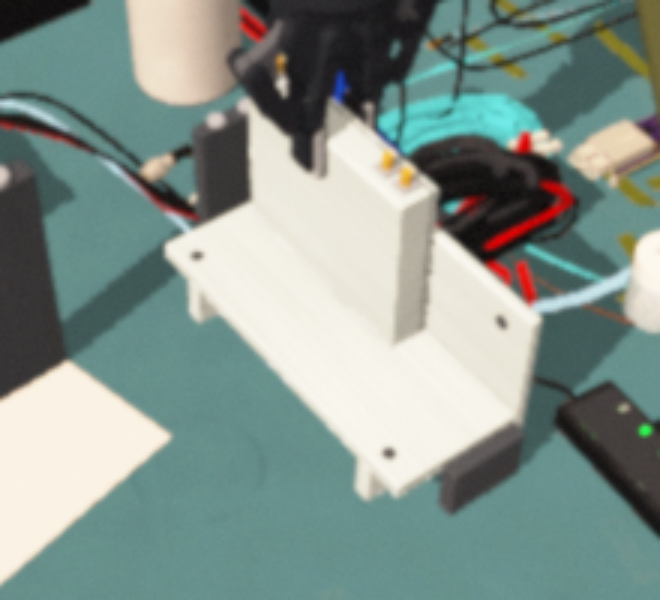

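Sliding cleanly now: the module's far end is at y≈111 with the stop face at 122. I approach the stop by force, then seat it against the plate and deck.

```bash
python3 - <<'E'
from h import *
sx,sy=SM(YS)[:,0],SM(YS)[:,1]; z=np.array([0,0,1.])
p=bot.read_state()["ee_pos"].copy()
bot.servo_line(p+0.2*z,speed=8)
def go(d,n,F,v):
    a=bot.read_state()["ee_pos"].copy(); h=bot.servo_line(a+d*n,speed=v,until_force=F); s=bot.read_state()
    print(h,((s["ee_pos"]-a)@SM(YS)).round(2),(s["ft_force"]@SM(YS)).round(1)); return h
go(8,sy,45,16); face()
go(9,sy,18,8); face()
E
```

```text
False [-0.01  8.07  0.03] [-0.3 -2.6  1.5]
face n 1327 yaw -0.08 lean(+=top to plate) -0.05 x@z60 30.4 x@z120 30.3 y [-31.  118.7]
plate face x 299 59.263985629991076
True [-0.    2.11  0.07] [ 1.9 -4.9  5.2]
face n 1324 yaw 0.01 lean(+=top to plate) 0.02 x@z60 30.3 x@z120 30.3 y [-28.5 119.7]
plate face x 300 59.11274364339533
```

```bash
cat >> h.py <<'E'
def go(d,n,F,v):
    a=bot.read_state()["ee_pos"].copy(); h=bot.servo_line(a+d*np.array(n),speed=v,until_force=F); s=bot.read_state()
    print(h,((s["ee_pos"]-a)@SM(YS)).round(2),(s["ft_force"]@SM(YS)).round(1)); return h
E
python3 - <<'E'
from h import *
sx,sy=SM(YS)[:,0],SM(YS)[:,1]; z=np.array([0,0,1.])
bot.servo_line(bot.read_state()["ee_pos"]+0.3*z,speed=8)
go(4,sy,25,8); go(4,sx,18,8); go(4,sy,25,8); go(3,-z,12,8)
st(); face()
E
```

```text
True [-0.01  0.19  0.03] [-0.6 -3.5  4.5]
True [ 0.91 -0.03  0.01] [-1.7 -2.5  3.9]
True [-0.03  0.08  0.07] [-0.  -5.5  4.9]
True [-0.03 -0.06 -0.03] [ 0.3 -2.8  5.2]
t 23.6 p [606.   90.7 156.9] F [-2.8 -0.6  5.2] g 27.2 71.3
face n 1347 yaw -0.04 lean(+=top to plate) 0.22 x@z60 30.8 x@z120 31.0 y [-28.6 120.5]
plate face x 295 59.19644919278839
```

```bash
python3 - <<'E'
from h import *
bot.move_gripper(50); st(); p=bot.read_state()["ee_pos"].copy()
T=rot(bot.read_state()["tool_rot"]); print("tool z",T[:,2].round(3))
bot.servo_line(p-T[:,2]*70,speed=80); face("pics/scene7.png"); st()
c=bot.read_camera("scene"); L=(cloud(c)-S0)@SM(YS)
k=(L[...,2]>161)&(L[...,2]<170)&(L[...,0]>25)&(L[...,0]<65)&(L[...,1]>-60)&(L[...,1]<125)
print("top",k.sum(),np.percentile(L[k],[1,50,99],axis=0).round(1).tolist())
k=(L[...,2]>119)&(L[...,2]<129)&(L[...,1]>112)&(L[...,1]<140)&(L[...,0]>-5)&(L[...,0]<60); print("stop top",k.sum(),np.percentile(L[k],[2,98],axis=0).round(1).tolist())
E
```

```text
t 24.0 p [605.7  90.8 156.3] F [-0.8  0.3  0.8] g 50.1 0.0
tool z [-0.055  0.009 -0.998]
face n 1298 yaw 0.18 lean(+=top to plate) 0.07 x@z60 30.1 x@z120 30.2 y [-29.2 119.8]
plate face x 296 59.17975494612595
t 25.1 p [609.4  90.2 225.6] F [-0.2 -0.9 -0.3] g 50.1 0.0
top 846 [[29.1, -28.9, 161.5], [40.4, 37.4, 164.5], [57.2, 117.2, 168.6]]
stop top 70 [[1.6, 113.3, 119.2], [35.0, 131.8, 125.3]]
```

View pics/scene7.png

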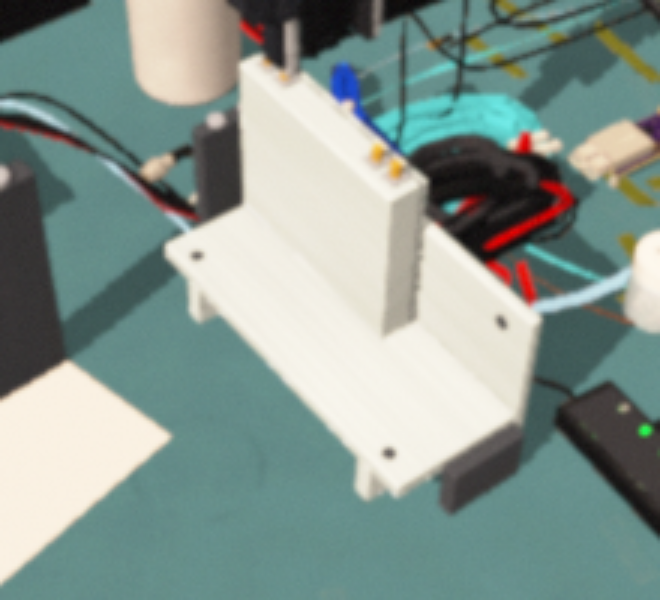

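After release the module stands by itself, upright (z top ≈164.5), but it crept about 0.8 mm off the plate and 0.6 mm off the stop. I'll nudge it home with closed fingers: low on the front face first, then on the near end.

```bash
cat >> h.py <<'E'
def tippose(tip,head,pitch,roll="up"):
    """tip in stand coords, heading (rad, from stand x towards y), pitch down"""
    A=SM(YS); z=np.array([np.cos(head)*np.cos(pitch),np.sin(head)*np.cos(pitch),-np.sin(pitch)])
    side=np.array([-np.sin(head),np.cos(head),0]); up=np.cross(z,side)
    if up[2]<0: up=-up
    s=-1 if roll=="up" else 1
    T=A@np.column_stack([np.cross(s*up,z),s*up,z])
    return stand(tip)-19*T[:,2],T
E
python3 - <<'E'
from h import *
h,pi=0,np.radians(50)
for r in("up","dn"):
  for t in([-60,25,170],[5,25,80],[40,25,80]):
    p,T=tippose(t,0,pi,r); q=bot.ik(p,quat(T)); print("front",r,t,None if q is None else np.round(q,2))
  for t in([38,-90,180],[38,-60,105],[38,-20,105]):
    p,T=tippose(t,np.pi/2,pi,r); q=bot.ik(p,quat(T)); print("end",r,t,None if q is None else np.round(q,2))
print(np.round(bot.read_state()["joint_positions"],2))
E
```

```text
front up [-60, 25, 170] [ 0.51  0.65  1.29 -0.63  1.54 -1.01]
front up [5, 25, 80] [ 0.41  0.71  1.43 -0.68  1.33 -0.96]
front up [40, 25, 80] [ 0.36  0.69  1.47 -0.7   1.29 -0.99]
end up [38, -90, 180] None
end up [38, -60, 105] None
end up [38, -20, 105] None
front dn [-60, 25, 170] [ 0.51  0.65  1.29 -0.63  1.54  2.13]
front dn [5, 25, 80] [ 0.41  0.71  1.43 -0.68  1.33  2.18]
front dn [40, 25, 80] [ 0.36  0.69  1.47 -0.7   1.29  2.16]
end dn [38, -90, 180] [ 0.12 -0.09  2.24 -0.09  0.3   0.12]
end dn [38, -60, 105] [ 0.12  0.14  2.22 -0.31  0.08  0.34]
end dn [38, -20, 105] [ 0.11  0.22  2.12 -0.22  0.1   0.25]
[ 0.08  0.49  1.31  0.01  1.39 -1.56]
```

```bash
python3 - <<'E'
from h import *
sx,sy=SM(YS)[:,0],SM(YS)[:,1]
bot.move_gripper(0,grip_force=30)
p,T=tippose([-60,25,170],0,np.radians(50)); bot.move_to(p,quat(T))
p,T=tippose([5,25,80],0,np.radians(50)); print(bot.servo_line(p,quat(T),speed=100,until_force=15)); st()
go(18,sx,10,20); go(6,sx,20,8)
st(); bot.servo_line(bot.read_state()["ee_pos"]-25*sx,speed=60); face()
p,T=tippose([-60,25,170],0,np.radians(50)); bot.servo_line(p,quat(T)); st()
E
```

```text
False
t 27.6 p [575.7 142.   95.1] F [-0.8  0.1 -0.1] g 0.2 0.0
False [ 1.792e+01  1.000e-02 -1.000e-02] [-1.   0.1 -0.5]
False [ 5.1  -0.03  0.01] [-8.2 -0.7  1.8]
t 29.5 p [577.6 119.   95.1] F [-1.4  8.2  1.8] g -0.3 4.3
face n 268 yaw 0.22 lean(+=top to plate) -0.32 x@z60 30.9 x@z120 30.6 y [-16.3  72.2]
plate face x 0 None
t 31.0 p [570.1 205.8 183.7] F [-1.1 -0.3  0.1] g -0.3 0.0
```

```bash
python3 - <<'E'
from h import *
sx,sy=SM(YS)[:,0],SM(YS)[:,1]; pi=np.radians(65)
p=bot.read_state()["ee_pos"]; bot.servo_line(p+np.array([0,0,80]),speed=200)
p,T=tippose([38,-80,230],np.pi/2,pi,"dn"); bot.move_to(p,quat(T)); st(); face()
p,T=tippose([40,-60,105],np.pi/2,pi,"dn"); print(bot.servo_line(p,quat(T),speed=120,until_force=15)); st()
go(20,sy,8,25); go(18,sy,15,10); st(); face()
cv2.imwrite("pics/x.png",cv2.resize(bot.read_camera("scene")["image"][120:320,220:440],(660,600)))
E
```

```text
t 32.6 p [466.8  87.6 246.9] F [ 0.9 -0.1  0.5] g -0.3 0.0
face n 1365 yaw -0.14 lean(+=top to plate) 0.11 x@z60 31.1 x@z120 31.2 y [-29.2 119.8]
plate face x 301 59.07348279728863
False
t 33.9 p [486.9  87.2 122.8] F [-0.7 -0.2  0.9] g 0.1 0.0
False [-0.   19.9  -0.06] [ 0.5 -0.3  0.7]
True [-0.04  1.8  -0.49] [-0.  -4.6  1.6]
t 35.5 p [508.5  88.9 122.3] F [-4.6 -0.3  1.6] g -0.0 0.0
face n 1427 yaw -0.2 lean(+=top to plate) 0.03 x@z60 31.2 x@z120 31.2 y [-55.3 120.6]
plate face x 255 59.28495947309457
```

```bash
python3 - <<'E'
from h import *
sx,sy=SM(YS)[:,0],SM(YS)[:,1]
for F in(20,25,30): go(4,sy,F,8)
bot.servo_line(bot.read_state()["ee_pos"]-30*sy,speed=80)
p,T=tippose([38,-90,230],np.pi/2,np.radians(65),"dn"); bot.servo_line(p,speed=150); face("pics/scene8.png"); st()
c=bot.read_camera("top"); L=(cloud(c)-S0)@SM(YS); Z=L[...,2]
def q(n,k): print(n,k.sum(),np.percentile(L[k],[2,50,98],axis=0).round(1).tolist() if k.any() else "")
q("top",(Z>160)&(Z<170)&(L[...,0]>20)&(L[...,0]<70)&(L[...,1]>-40)&(L[...,1]<125))
q("stop",(Z>116)&(Z<130)&(L[...,0]>-5)&(L[...,0]<56)&(L[...,1]>114)&(L[...,1]<145))
W=cloud(c); v,u=np.mgrid[0:480,0:640]
for n,(a,b,e,f) in dict(tape=(195,250,290,345),jar=(435,475,230,268),decoy=(228,290,140,185)).items():
    k=(u>a)&(u<b)&(v>e)&(v<f)&(W[...,2]>10); print(n,np.nanpercentile(W[k],[3,97],axis=0).round().tolist())
E
```

```text
True [ 0.01 -0.08 -0.59] [ 0.3 -5.2  2.8]
True [-0.   -0.28 -0.75] [-0.4 -5.8  3.2]
True [-0.01 -0.34 -0.77] [ 1.  -6.6  3.4]
face n 1348 yaw -0.28 lean(+=top to plate) -0.02 x@z60 31.3 x@z120 31.3 y [-28.4 119.3]
plate face x 298 59.21199533675168
t 38.0 p [456.3  86.6 246.2] F [0.4 0.  0. ] g -0.1 0.0
top 1170 [[32.7, -26.9, 161.2], [46.6, 45.2, 165.4], [60.5, 117.8, 169.1]]
stop 101 [[3.2, 120.7, 116.7], [18.5, 126.3, 121.0], [33.1, 132.3, 125.9]]
tape [[309.0, 345.0, 13.0], [381.0, 418.0, 23.0]]
jar [[461.0, -136.0, 11.0], [516.0, -76.0, 57.0]]
decoy [[637.0, 260.0, 19.0], [658.0, 332.0, 174.0]]
```

View pics/scene8.png

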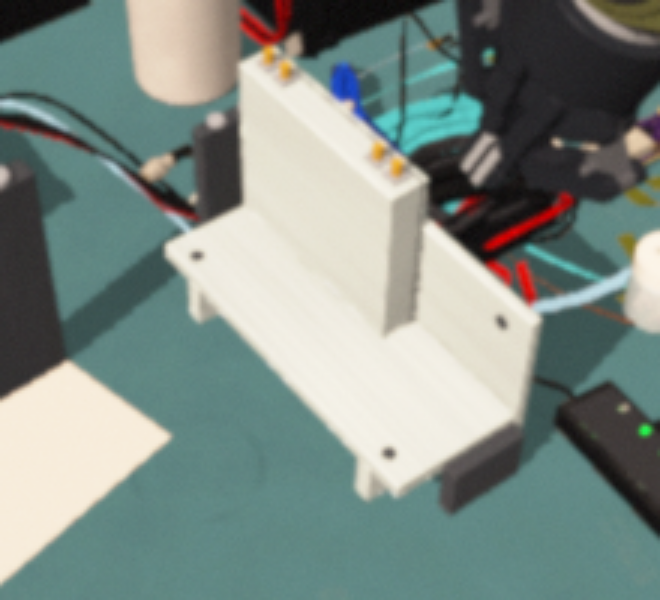

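```bash
python3 - <<'E'
from h import *
for _ in range(6): face()
E
```

```text
face n 1361 yaw -0.29 lean(+=top to plate) 0.01 x@z60 31.3 x@z120 31.3 y [-28.5 120.3]
plate face x 303 59.07722292441501
face n 1362 yaw -0.29 lean(+=top to plate) 0.12 x@z60 31.3 x@z120 31.4 y [-28.1 120.4]
plate face x 299 59.17992601419883
face n 1341 yaw -0.28 lean(+=top to plate) 0.11 x@z60 31.3 x@z120 31.4 y [-28.5 119.7]
plate face x 294 59.11936886180936
face n 1351 yaw -0.29 lean(+=top to plate) 0.09 x@z60 31.3 x@z120 31.4 y [-28.3 120.2]
plate face x 301 59.11328244820551
face n 1334 yaw -0.23 lean(+=top to plate) 0.15 x@z60 31.2 x@z120 31.3 y [-28.5 119.9]
plate face x 296 59.134676515237835
face n 1360 yaw -0.27 lean(+=top to plate) 0.05 x@z60 31.3 x@z120 31.3 y [-28.5 120.5]
plate face x 295 59.03236014024062
```

The module is seated on the plate and against the stop, and the tape, jar and decoy read the same as at the start. I'm handing it in.

```bash
python3 -c "
from rig import bot
print(bot.finish_job())"
```

```text
the job is handed in; nothing more can be done
None
```

The job is handed in at about 38 s (no verdict came back): the module stands upright, connectors up, lid against the back plate and end against the far end stop to within about 1 mm by camera, with the tape and jar unmoved.

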